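# Return the file case to its lipped bay

## Robot

A 6-joint arm with a two-finger parallel gripper is mounted at the origin on the work surface. World frame = base frame: x ahead of the robot, y to its left, z up, the work surface at z = 0. Lengths are in m, angles in degrees, forces in N, time in s.
With the tool pointing down it reaches from about 0.25 to 0.725 m from the base axis. Payload 9.7 kg.
Tool frame: the origin (TCP) lies at the very end of the fingers, on their centre line; the grasp point (between the pads) lies 19 mm behind it (bot.grip_point_offset is the z of the grasp point in the tool frame, in m); z points along the fingers, x is the direction in which the jaws open and shut, and the axes are right-handed (so a half turn about z gives the same grasp; the last joint's range is limited). The gripper opens to 85 mm and grips with 20 to 120 N. Pads are 22 mm wide; open, the fingers measure 114 mm over their backs; the gripper's body (76 mm by 85 mm) begins 54 mm behind the grasp point. The pads swing forward as they close: fully open they stand 13 mm farther back than shut.
Start: joints at [-73.281, 4.979, 10.078, 95.1, 0, 90], TCP at [0.158, -0.527, 0.231] pointing down, gripper open.
Joint ranges: [-179.16, 179.16], [-48.56, 103.87], [-65.8, 70.77], [-126.05, 130.52], [-82.76, 87.17], [-180, 180]. Speed limits (degrees/s): [127.2, 127.2, 147.25, 180, 180, 180].

## Interface

Orientations are given as [roll, pitch, yaw] about the fixed x, y, z axes, in that order (R = Rz(yaw) Ry(pitch) Rx(roll)).
In Python, from workcell import get_obs, viewer, job_done, bot gives the robot as it stands.
- The arm moves only by the shell command python3 -m handwheel 'ROWS' [FORCE]. ROWS is JSON, a list of rows, each a list of 5 numbers: the closure, from 0 (fully open) to 1 (shut), then the shift along the world's x, y, z in m, then the turn about the world's z in degrees. A call has 1 to 5 rows; each row is the pose to reach, as a shift and turn from the pose measured when the call began; what a row does not reach only later rows make up. A row lasts 1/10 s, in which the tool goes at most 50 mm and 8.59 degrees, less where a joint would pass 70% of its speed; a pose out of reach is approached as far as the arm can. A call with a gripper value outside its range is refused whole. The fingers move at their own pace and stop on an object; FORCE is the grip in N (left out, the last holds). Time passes only in rows, so rows that repeat a pose let the fingers close. It gives the time, the measured TCP pose, the force and the opening at its end, in the units of the state.
- get_obs(): the state, without advancing time (a new reading comes with each control period).
- viewer.camera(name): name is "side" or "top"; returns a dict with "color" (400x640x3 uint8, blue, green, red), "K" (3x3 intrinsics, pixels), "origin" and "orientation" of the camera in the world. Camera axes: x right, y down, z forward; pixel columns grow to the right and rows downward; lengths in m; the calibration is good to about 2 mm. A picture is of the moment at which its call begins. There is no depth.
- job_done(): hands the job in, once; it reports no verdict.
The state is a dict: "time": time; "q": joint angles; "qd": joint speeds; "joint_efforts": joint torques, N m; "ee_pos": TCP position; "tcp_rot": TCP orientation; "wrist_force": force on the tool from outside, world axes, zero at the start; "torque": the same for the moment, N m; "opening": finger opening in m.
Only numpy, scipy, OpenCV 4.12 (cv2) and the standard library are available. Lean on these libraries where they do the work, as an engineer would, in place of code of your own. Each camera call takes 0.05 s, during which the arm holds its last target.

## Task

Put the wooden file case lying on the bench back into the one empty bay of the plywood rack: tip up its leading end and rest it on the bay's raised front lip while its tail still stands on the bench, let go, then push it in from behind until the tail drops behind the lip. Then press it home so that you feel it meet the back rail, and take the hand away. Slide it rather than carry it, go gently on the lip and the back rail (never 30 N on either), and leave the other cases and the things on the bench where they are.

Things in the scene. Friction and masses are not known exactly. Their poses are not given: they have to be found in the camera images.
- case: the case to put away: closed wooden box 150 long (x) x 64 wide (y) x 48 high, smooth flat sides and bottom, 0.4 to 0.8 kg, centre of mass at its middle. Origin: centre of its underside. Its +x end leads and starts turned roughly away from the robot. Gripped firmly across its 64 mm width it does not turn in the fingers: tilt the gripper with it, or grip lightly
- case_nose (a point): middle of the bottom edge of the case's leading (+x) end, 75 mm ahead of its origin
- case_tail (a point): middle of the bottom edge of the case's tail (-x) end, 75 mm behind its origin. Rubbery fingertips pressed on the tail face cling to it: once the case is half-way over the lip its tail has to rise about 25 mm before it comes down behind the lip, and a level push pins it down until the force runs away; rise with it, or ease off now and then
- bay: the empty bay, one of three equal fixed plywood modules, 92 wide each, in a row (left, middle or right one). Origin: on the bench under the middle of its lip's front face; +x runs level into the bay, y left, z up. Inside 74 wide (y -37 to 37). Side walls 9 thick begin at x = 0, 50 high, and 104 high behind x = 100. Floor 4 above the bench
- bay_lip: the fixed lip across the front of the empty bay: wooden strip 12 thick (bay x from 0 to 12), its top 16 above the bench and 12 above the bay's floor. Same origin and axes as the bay
- bay_back: the fixed back rail of the empty bay: strip whose front face stands at bay x = 170, its top 30 above the bench. Same origin and axes as the bay. Between lip (ends at x = 12) and rail there are 158 mm for the 150 mm case
- bay_roof (a point): middle of the lower front edge of the empty bay's roof board, at bay x = 97, 104 above the bench; the board reaches back to x = 183, its top is 113 above the bench, with stock up to 35 mm high standing on it from x = 105 on
- case_b: an identical case already in one of the other bays; leave it alone. Origin: centre of its underside
- case_c: an identical case already in the third bay; leave it alone. Origin: centre of its underside
- file: flat steel file with wooden handle, 250 long, 20 high, lying on the bench to the right; leave it alone. Origin on the bench near its middle, x along the blade
- block: cork sanding block 110 x 60 x 28 on the bench to the left; leave it alone. Origin: centre of its underside
- pack: carton of abrasive sheets 140 x 115 x 22 on the bench to the left of the rack; leave it alone. Origin: centre of its underside
- tree: blue fir-tree cut-out 95 x 62 x 6 on the bench to the right of the rack; leave it alone. Origin: centre of its underside
- marker: grey felt marker with black cap, 123 long, 18 thick, lying on the bench to the right of the case; leave it alone. Origin under its middle, x along it
Mind the look-alikes: they are no part of the job. Leave any blue or purple look-alike of the case alone.

How it is judged (in metres and radians):
On the way, in this order (a step that is already met when the one before it is completed fails the run):
1. the case's leading end rests on the bay's lip while its tail still stands on the bench (x of case_nose in the frame of bay between 0.003 and 0.075 m and z of case_nose in the frame of bay above 0.013 m and height (world z) of case_tail below 0.006 m and contact force between case and bay_lip above 0.5 N), for 0.2 s.
2. the case has dropped behind the lip and is pressed against the back rail with more than 2 N (contact force between case and bay_back above 2 N and x of case_tail in the frame of bay above 0.013 m and z of case_tail in the frame of bay below 0.009 m), for 0.04 s.
At the end, for the whole second after the job is handed in: the case lies flat on the floor of the empty bay, wholly behind the lip, its leading end within 4 mm of the back rail, at rest (x of case_nose in the frame of bay between 0.166 and 0.173 m and x of case_tail in the frame of bay above 0.013 m and z of each of case_nose, case_tail in the frame of bay below 0.008 m and angle between case's own z axis and vertical below 0.05 rad and linear speed of case below 0.01 m/s); the robot touches nothing.
It fails at once if the lip is rammed: more than 30 N between case and lip (contact force between case and bay_lip above 30 N).
It fails at once if the back rail is rammed: more than 30 N between case and back rail (contact force between case and bay_back above 30 N).
It fails at once if the case is carried: its tail is more than 45 mm above the bench (height (world z) of case_tail above 0.045 m).
It fails at once if another case is shifted by more than 15 mm (distance of any of case_b, case_c from where it was at the start of the episode above 0.015 m).
It fails at once if a thing on the bench is shifted by more than 20 mm (distance of any of file, block, pack, tree, marker from where it was at the start of the episode above 0.02 m).
It also fails if it takes over 72 s, if anything falls off the work surface, if the arm or the gripper's body presses on something with over 40 N, if the wrist force passes 120 N, or if a joint passes its speed limit or range.

## Working session

There is one attempt and no reset: what is moved stays moved. The work goes in short steps, Python scripts to look and compute and a shell command to move; the robot and the scene stay as the last step left them, time stands still between calls to the robot, and variables do not carry over. Pictures are saved under pics/ and viewed, and the job is handed in when it is done.

```bash
ls; mkdir -p pics; python3 - <<'E'
from workcell import get_obs, viewer, bot
import cv2
o=get_obs(); print(o)
for n in("side","top"):
    c=viewer.camera(n); cv2.imwrite(f"pics/{n}0.png",c["color"]); print(n,c["K"],c["origin"],c["orientation"])
print([a for a in dir(bot) if a[0]!='_'])
E
```

```text
pics
{'time': 0.0, 'q': array([-7.32799753e+01,  5.00926772e+00,  1.00333687e+01,  9.50983498e+01,
       -1.07703795e-03,  8.99993069e+01]), 'qd': array([ 0.00145848,  0.17814699,  0.04529402, -0.05854204, -0.02416935,
        0.06449128]), 'joint_efforts': array([ 1.96439571e-03, -5.20397472e+01,  4.64799643e+01,  1.67886727e-02,
        3.09664563e-05,  1.86833311e-06]), 'ee_pos': array([ 0.15816132, -0.52652913,  0.23059092]), 'tcp_rot': array([ 1.79998924e+02,  7.42488128e-02, -7.32792822e+01]), 'wrist_force': array([ 0.91135123,  0.15338679, -0.16328891]), 'torque': array([-0.04885924,  0.02142499,  0.05193131]), 'opening': 0.08550951676997678}
side [[502.33822417   0.         313.02577607]
 [  0.         502.33822417 199.61134624]
 [  0.           0.           1.        ]] [0.19383149 1.08514113 0.79254822] [-122.00644221   -0.60741956 -164.19614105]
top [[401.47601644   0.         319.51842559]
 [  0.         401.47601644 199.46581337]
 [  0.           0.           1.        ]] [0.40417597 0.02138102 1.10156574] [-177.08805154   -0.25711926  -89.56870892]
['PlanningError', 'grip_point_offset']
```

View pics/side0.png

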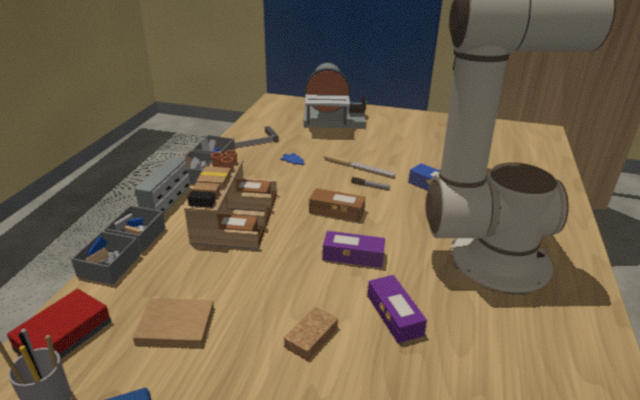

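View pics/top0.png

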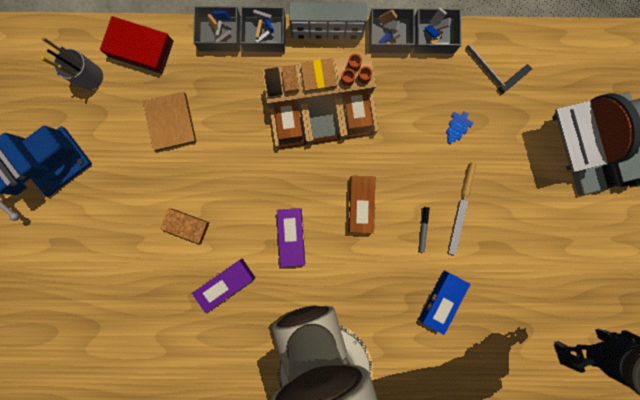

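Candidates for the case in the top view are brown (362,205), purple (290,238), purple (224,286) and blue (445,302). The two brown cases at (288,120) and (359,112) are already racked. I choose the brown one at (362,205). The empty bay is the middle one, at about (323,125). I'll check both in close crops.

```bash
python3 - <<'E'
import cv2
t=cv2.imread("pics/top0.png"); s=cv2.imread("pics/side0.png")
cv2.imwrite("pics/c1.png",cv2.resize(t[160:250,330:450],None,fx=6,fy=6,interpolation=cv2.INTER_CUBIC))
cv2.imwrite("pics/c2.png",cv2.resize(t[50:155,255:385],None,fx=5.7,fy=5.7,interpolation=cv2.INTER_CUBIC))
cv2.imwrite("pics/c3.png",cv2.resize(s[140:260,180:380],None,fx=4,fy=4,interpolation=cv2.INTER_CUBIC))
E
```

```text
(no output)
```

View pics/c1.png

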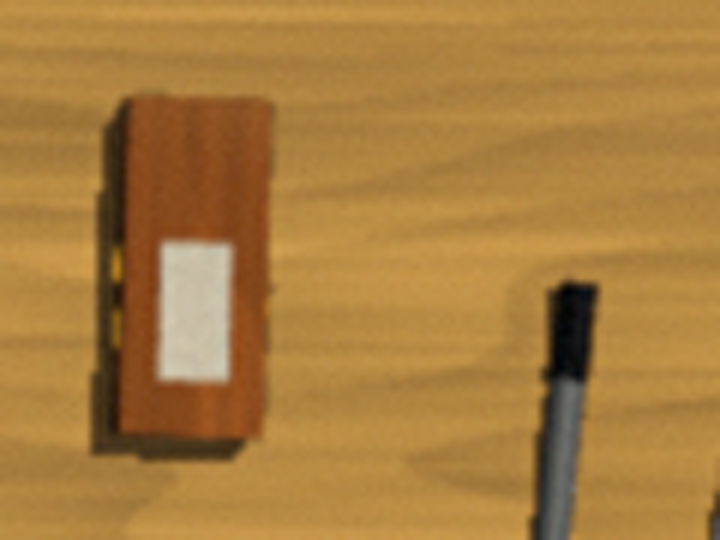

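View pics/c2.png

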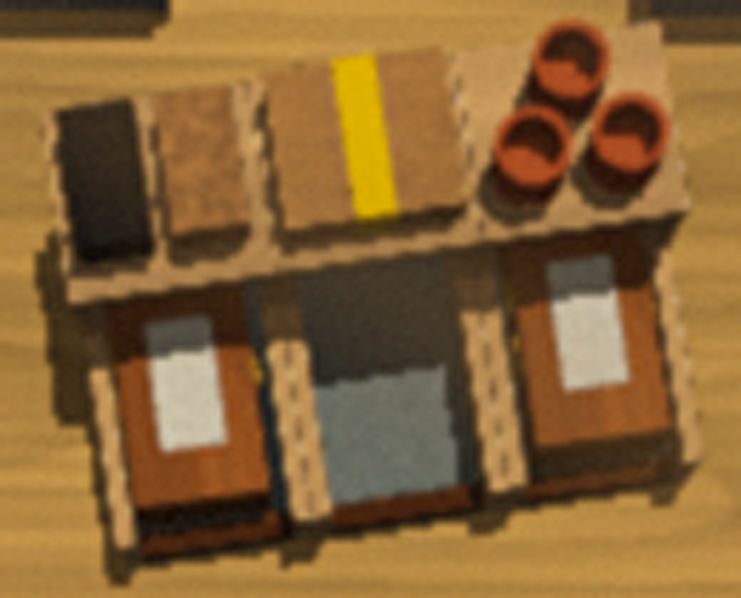

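View pics/c3.png

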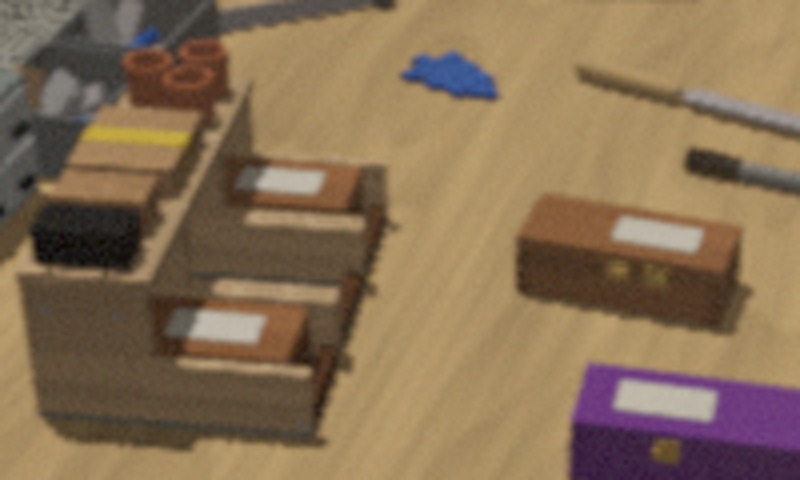

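```bash
cat > h.py <<'E'
import numpy as np, cv2, json
from scipy.spatial.transform import Rotation as R
from scipy.optimize import least_squares
from workcell import viewer
def cam(n):
    c=viewer.camera(n); return c
def proj(c,P):
    P=np.atleast_2d(P); M=R.from_euler('xyz',c["orientation"],degrees=True).as_matrix()
    p=(P-np.array(c["origin"]))@M; q=p@np.array(c["K"]).T
    return q[:,:2]/q[:,2:]
def place(pose,L):
    x,y,a=pose[:3]; L=np.atleast_2d(L)
    return np.c_[x+L[:,0]*np.cos(a)-L[:,1]*np.sin(a), y+L[:,0]*np.sin(a)+L[:,1]*np.cos(a), L[:,2]]
def fit(obs,x0):  # obs: list of (cam, L, px)
    f=lambda p: np.concatenate([(proj(c,place(p,L))-px).ravel() for c,L,px in obs])
    r=least_squares(f,x0,loss='soft_l1'); return r.x, f(r.x).reshape(-1,2)
def crop2px(X,s,ox,oy): return (np.array(X)+.5)/s-.5+np.array([ox,oy])
E
python3 - <<'E'
from h import *
import pickle
cs={}
for n in("side","top"):
    c=cam(n); cs[n]={k:np.array(c[k]) for k in("K","origin","orientation")}
pickle.dump(cs,open("cams.pkl","wb"))
T,S=cs["top"],cs["side"]
ct=crop2px([(127,97),(273,97),(262,437),(120,433)],6,330,160)
CL=np.array([(.075,.032,.048),(.075,-.032,.048),(-.075,-.032,.048),(-.075,.032,.048)])
p,r=fit([(T,CL,ct)],[.4,-.05,0]); print("case top",p,np.degrees(p[2]),r.round(1).tolist())
# side c3 scale4 off 180,140
sp=crop2px([(543,197),(741,237),(722,275),(519,237),(518,292),(720,327)],4,180,140)
SL=np.array([(.075,-.032,.048),(-.075,-.032,.048),(-.075,.032,.048),(.075,.032,.048),(.075,.032,0),(-.075,.032,0)])
p2,r2=fit([(S,SL,sp)],p); print("case side",p2,np.degrees(p2[2]),r2.round(1).tolist())
bp=crop2px([(330,518),(296,522),(490,490),(525,487),(115,548),(135,545),(700,458),(680,463),(70,303),(690,210)],5.7,255,50)
BL=np.array([(0,.037,.05),(0,.055,.05),(0,-.037,.05),(0,-.055,.05),(0,.138,.05),(0,.129,.05),(0,-.138,.05),(0,-.129,.05),(.097,.138,.104),(.097,-.138,.104)])
b,rb=fit([(T,BL,bp)],[.55,0,.1]); print("bay",b,np.degrees(b[2]),rb.round(1).tolist())
# overlay in side
im=cv2.imread("pics/side0.png")
k=4; im=cv2.resize(im[140:260,180:380],None,fx=k,fy=k,interpolation=cv2.INTER_CUBIC)
for q,L,col in((b,np.r_[BL,[(0,.138,0),(0,-.138,0),(0,.037,.016),(0,-.037,.016),(.183,.138,.113)]],(0,255,0)),(p,SL,(255,255,0))):
    for u,v in proj(S,place(q,L)): cv2.circle(im,(int((u-180+.5)*k),int((v-140+.5)*k)),3,col,-1)
cv2.imwrite("pics/ov.png",im)
E
```

```text
case top [ 0.44731565 -0.09510907 -0.02197729] -1.2592057834465182 [[-0.0, -0.7], [-0.1, -0.0], [0.4, 0.3], [-0.3, 0.3]]
case side [ 0.44774112 -0.09234733 -0.04168466] -2.3883550877877573 [[0.1, -1.0], [1.1, -2.1], [0.5, 0.0], [-0.9, -0.0], [-0.8, 0.5], [-0.1, 1.5]]
bay [6.21148754e-01 9.66868150e-07 1.58977971e-01] 9.108766787442208 [[0.1, -0.6], [-0.7, -0.3], [-0.3, 0.1], [0.3, -0.3], [0.0, -0.2], [-0.1, -0.2], [0.6, 0.1], [0.7, -0.3], [0.0, 1.0], [-0.6, 1.2]]
```

View pics/ov.png

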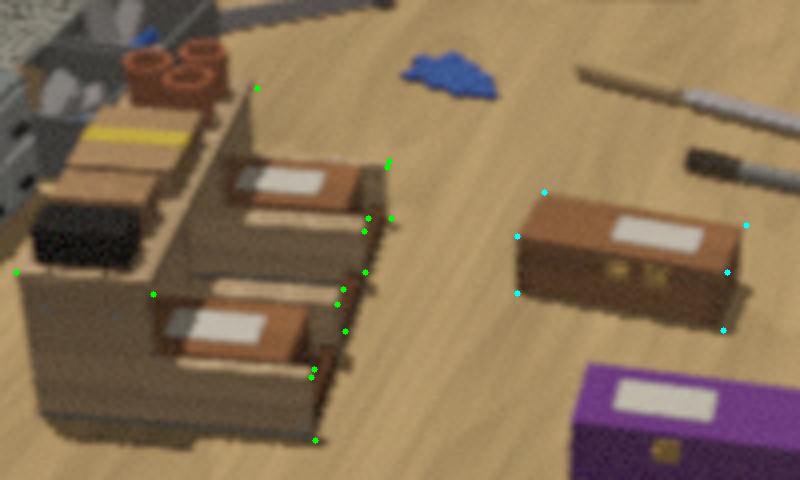

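The case pose agrees in both views: about (0.447,-0.095), yaw -1.3°. The empty middle bay is at about (0.621,0.000), yaw 9.1°. I'll grip lightly about 37 mm ahead of the case's origin.

```bash
python3 -m handwheel '[[0,0.024,0.032,0,-2],[0,0.048,0.064,-0.01,-4],[0,0.072,0.096,-0.02,-6],[0,0.096,0.128,-0.02,-8],[0,0.12,0.16,-0.03,-10]]' 20; python3 -m handwheel '[[0,0.024,0.032,0,-2],[0,0.048,0.064,-0.01,-4],[0,0.072,0.096,-0.02,-6],[0,0.096,0.128,-0.02,-8],[0,0.12,0.16,-0.03,-8]]'
```

```text
time: 0.7
ee_pos: [0.279, -0.3655, 0.2014]
tcp_rot: [-180.0, -0.0, -83.4]
wrist_force: [1.2, -0.3, 0.5]
opening: 0.0852
time: 1.2
ee_pos: [0.4, -0.2042, 0.172]
tcp_rot: [-179.9, -0.1, -91.5]
wrist_force: [-0.0, -1.8, -0.6]
opening: 0.0852
```

```bash
python3 -m handwheel '[[0,0.024,0.032,0,0],[0,0.048,0.064,-0.01,0],[0,0.072,0.096,-0.02,0],[0,0.084,0.108,-0.03,0],[0,0.084,0.108,-0.04,0]]'; python3 - <<'E'
from h import *
c=cam("top"); cv2.imwrite("pics/t1.png",c["color"])
im=cv2.resize(c["color"][130:270,290:450],None,fx=4.2,fy=4.2,interpolation=cv2.INTER_CUBIC); cv2.imwrite("pics/t1c.png",im)
c=cam("side"); cv2.imwrite("pics/s1.png",c["color"])
E
```

```text
time: 1.7
ee_pos: [0.4848, -0.0948, 0.1311]
tcp_rot: [-179.9, -0.1, -91.3]
wrist_force: [-0.7, -0.9, 0.3]
opening: 0.0854
```

View pics/s1.png

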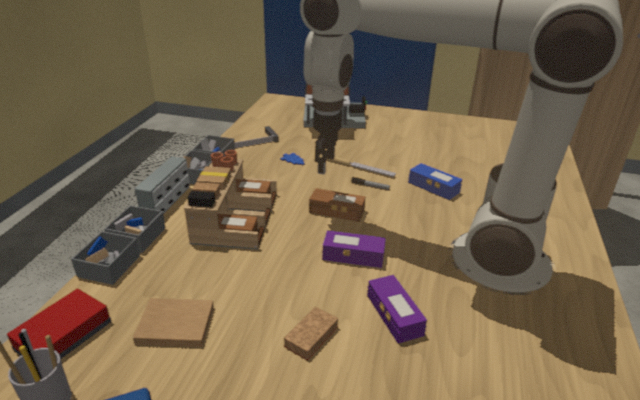

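View pics/t1c.png

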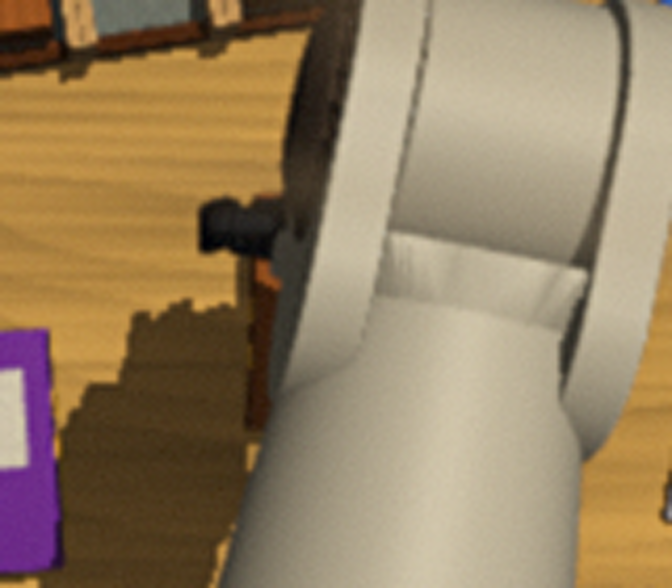

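The side view shows the open gripper over the brown case near (328,170), clear of its neighbours. Next I descend.

```bash
python3 -m handwheel '[[0,0,-0.001,-0.035,0],[0,0,-0.001,-0.07,0],[0,0,-0.001,-0.1,0],[0,0,-0.001,-0.115,0],[0,0,-0.001,-0.123,0]]' 20; python3 -m handwheel '[[0.3,0,0,0,0],[0.4,0,0,0,0],[0.4,0,0,0,0],[0.4,0,0,0,0],[0.4,0,0,0,0]]' 20
```

```text
time: 2.3
ee_pos: [0.482, -0.0983, 0.0066]
tcp_rot: [179.9, -0.0, -91.5]
wrist_force: [0.9, 0.1, 0.3]
opening: 0.0855
time: 2.8
ee_pos: [0.4828, -0.0984, 0.008]
tcp_rot: [180.0, -0.1, -91.5]
wrist_force: [-1.4, -0.2, 6.9]
opening: 0.0637
```

```bash
python3 - <<'E'
from h import *
c=cam("side"); cv2.imwrite("pics/s2.png",cv2.resize(c["color"][120:260,250:450],None,fx=4,fy=4,interpolation=cv2.INTER_CUBIC))
E
```

```text
(no output)
```

View pics/s2.png

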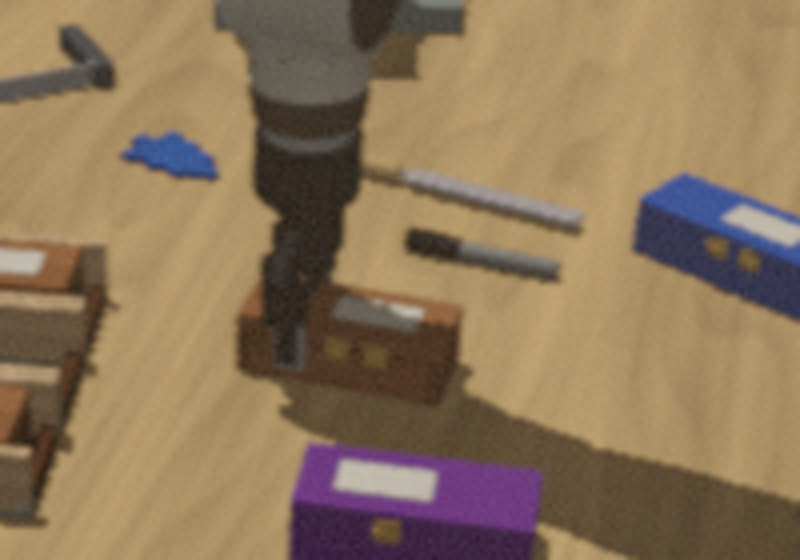

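Gripped at 63.7 mm, near the leading end (side crop about (290,350)). Now I slide and turn it in line with the bay.

```bash
python3 -m handwheel '[[0.4,0,0,0.002,0],[0.4,0.006,0.008,0.003,1.5],[0.4,0.016,0.02,0.003,3],[0.4,0.026,0.032,0.003,5],[0.4,0.036,0.045,0.003,6.5]]'; python3 -m handwheel '[[0.4,0.01,0.012,0,1.5],[0.4,0.02,0.025,0,3],[0.4,0.028,0.035,0,4],[0.4,0.035,0.043,0,4],[0.4,0.035,0.043,0,4]]'
```

```text
time: 3.35
ee_pos: [0.5196, -0.0519, 0.0107]
tcp_rot: [180.0, -0.1, -84.8]
wrist_force: [0.1, -0.0, -7.2]
opening: 0.0636
time: 3.85
ee_pos: [0.5555, -0.0079, 0.0106]
tcp_rot: [180.0, -0.0, -80.8]
wrist_force: [0.4, -0.4, -5.7]
opening: 0.0634
```

```bash
python3 - <<'E'
from h import *
c=cam("side"); cv2.imwrite("pics/s3.png",cv2.resize(c["color"][120:260,180:380],None,fx=4,fy=4,interpolation=cv2.INTER_CUBIC))
E
```

```text
(no output)
```

View pics/s3.png

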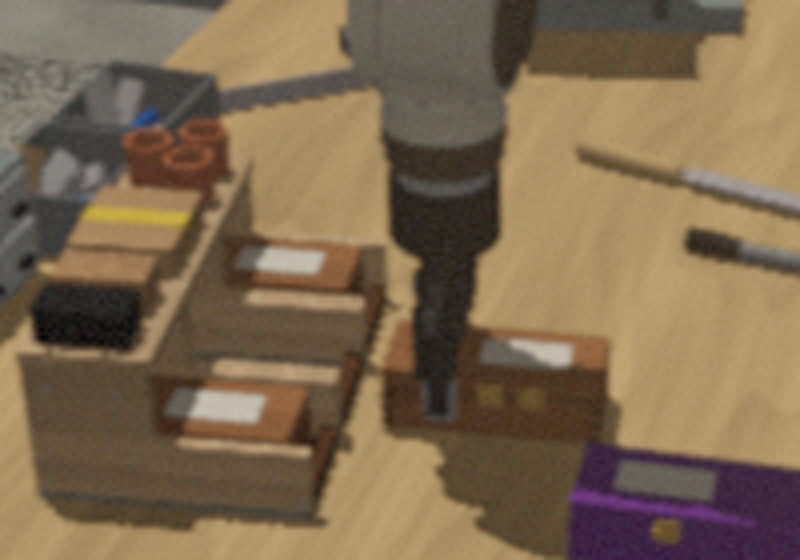

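The case stands ahead of the empty bay and the purple one is clear. Next I correct sideways by 2.6 mm and lift the leading end.

```bash
python3 -m handwheel '[[0.4,0,-0.003,0.003,0],[0.4,0,-0.003,0.007,0],[0.4,0,-0.003,0.011,0],[0.4,0,-0.003,0.015,0],[0.4,0,-0.003,0.018,0]]';python3 -m handwheel '[[0.4,0,0,0.0,0],[0.4,0,0,0,0]]'; python3 - <<'E'
from h import *
c=cam("side"); cv2.imwrite("pics/s4.png",cv2.resize(c["color"][170:250,250:350],None,fx=7,fy=7,interpolation=cv2.INTER_CUBIC))
E
```

```text
time: 4.4
ee_pos: [0.555, -0.0118, 0.0292]
tcp_rot: [180.0, -0.1, -80.8]
wrist_force: [0.5, 0.0, -6.8]
opening: 0.0637
time: 4.6
ee_pos: [0.5551, -0.0118, 0.0294]
tcp_rot: [-180.0, -0.1, -80.8]
wrist_force: [0.4, -0.9, -6.8]
opening: 0.0639
```

View pics/s4.png

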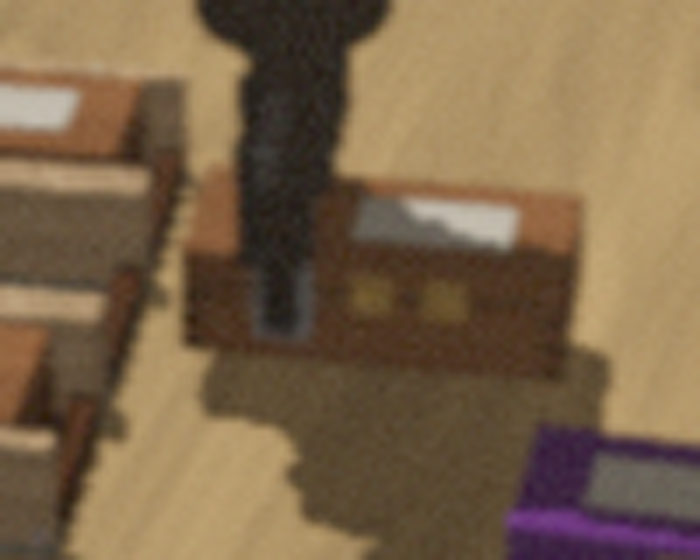

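```bash
cat >> h.py <<'E'
def case_px(c,grip,yaw,pitch,zg,ahead=.039,zoff=.03):
    # corners in world: grip=(x,y) of gripper axis; case pitched up by pitch deg about grip pt
    L=np.array([(.075,.032,0),(-.075,.032,0),(.075,.032,.048),(-.075,.032,.048),(-.075,-.032,.048),(.075,-.032,.048)])
    L=L-[.075-ahead,0,zoff]
    M=R.from_euler('z',yaw,degrees=True).as_matrix()@R.from_euler('y',-pitch,degrees=True).as_matrix()
    return proj(c,L@M.T+[grip[0],grip[1],zg])
E
python3 - <<'E'
from h import *; import pickle
S=pickle.load(open("cams.pkl","rb"))["side"]
for pitch,dz in((0,.0214),(4,.0214),(8,.0214),(10,.0214)):
    q=case_px(S,(.5551,-.0118),9.2,pitch,.03+dz)
    print(pitch,((q-[250,170]+.5)*7-.5).round().tolist())
E
```

```text
0 [[188.0, 355.0], [573.0, 383.0], [184.0, 250.0], [577.0, 279.0], [591.0, 190.0], [213.0, 164.0]]
4 [[182.0, 348.0], [567.0, 399.0], [187.0, 245.0], [579.0, 296.0], [593.0, 207.0], [216.0, 158.0]]
8 [[178.0, 342.0], [559.0, 415.0], [191.0, 239.0], [580.0, 313.0], [593.0, 224.0], [220.0, 153.0]]
10 [[175.0, 338.0], [554.0, 422.0], [193.0, 237.0], [579.0, 322.0], [593.0, 233.0], [222.0, 150.0]]
```

The case stayed level in the fingers (about 1° tilt, tail about 18 mm up), so even 20 N with full closure does not let it turn. I'll set it back down and loosen the closure command for a lighter grip.

```bash
python3 -m handwheel '[[0.4,0,0,-0.006,0],[0.4,0,0,-0.012,0],[0.4,0,0,-0.018,0],[0.4,0,0,-0.021,0],[0.4,0,0,-0.021,0]]';python3 -m handwheel '[[0.27,0,0,0.0,0],[0.27,0,0,0,0],[0.27,0,0,0,0]]' 20;python3 -m handwheel '[[0.27,0,0,0.003,0],[0.27,0,0,0.006,0],[0.27,0,0,0.006,0]]'; python3 - <<'E'
from h import *
c=cam("side"); cv2.imwrite("pics/s5.png",cv2.resize(c["color"][170:250,250:350],None,fx=7,fy=7,interpolation=cv2.INTER_CUBIC))
E
```

```text
time: 5.15
ee_pos: [0.5546, -0.0117, 0.0081]
tcp_rot: [180.0, -0.1, -80.8]
wrist_force: [-2.0, 0.6, -4.4]
opening: 0.064
time: 5.45
ee_pos: [0.5546, -0.0117, 0.008]
tcp_rot: [179.9, -0.1, -80.8]
wrist_force: [-0.8, 0.7, -3.9]
opening: 0.0634
time: 5.75
ee_pos: [0.5549, -0.0117, 0.0145]
tcp_rot: [180.0, -0.1, -80.8]
wrist_force: [0.7, -0.1, -5.9]
opening: 0.0639
```

View pics/s5.png

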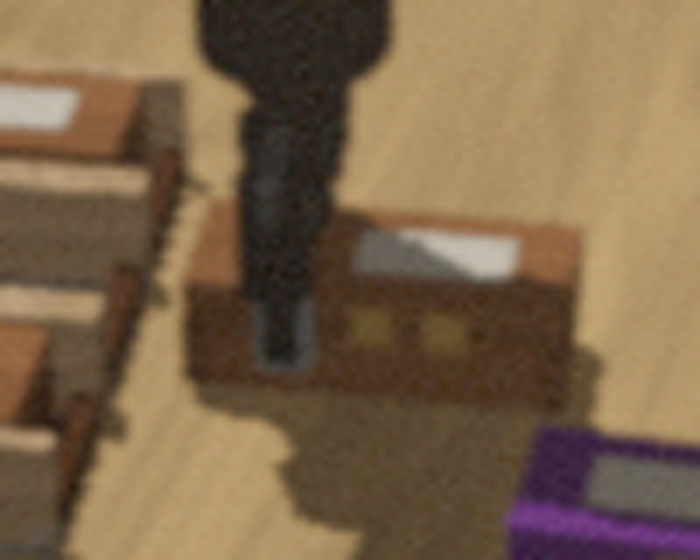

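```bash
for i in 1; do python3 -m handwheel '[[0.26,0,0,0,0],[0.26,0,0,0,0]]' 20;python3 -m handwheel '[[0.255,0,0,0.0,0],[0.255,0,0,0,0]]';python3 -m handwheel '[[0.25,0,0,0.0,0],[0.25,0,0,0,0]]';  done; python3 - <<'E'
from h import *
c=cam("side"); cv2.imwrite("pics/s6.png",cv2.resize(c["color"][170:250,250:350],None,fx=7,fy=7,interpolation=cv2.INTER_CUBIC))
E
```

```text
time: 6.0
ee_pos: [0.5548, -0.0117, 0.0142]
tcp_rot: [180.0, -0.1, -80.8]
wrist_force: [0.2, 0.1, -7.6]
opening: 0.0636
time: 6.2
ee_pos: [0.5548, -0.0117, 0.0141]
tcp_rot: [180.0, -0.1, -80.8]
wrist_force: [-0.8, 0.8, -6.6]
opening: 0.064
time: 6.4
ee_pos: [0.5552, -0.0117, 0.0148]
tcp_rot: [-180.0, -0.1, -80.8]
wrist_force: [-0.3, 1.0, -0.9]
opening: 0.0643
```

View pics/s6.png

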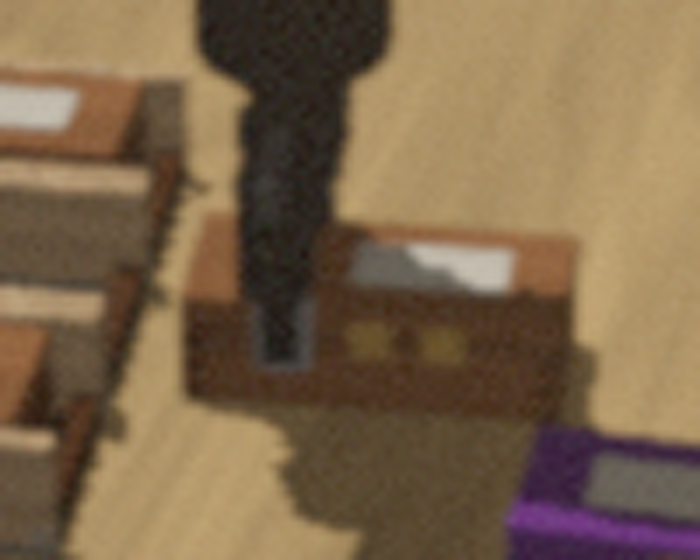

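```bash
python3 -m handwheel '[[0.25,0,0,-0.004,0],[0.252,0,0,-0.004,0],[0.252,0,0,-0.004,0]]' 20;python3 -m handwheel '[[0.252,0,0,0.002,0],[0.252,0,0,0.004,0],[0.252,0,0,0.006,0],[0.252,0,0,0.008,0],[0.252,0,0,0.008,0]]'; python3 - <<'E'
from h import *
c=cam("side"); cv2.imwrite("pics/s7.png",cv2.resize(c["color"][170:250,250:350],None,fx=7,fy=7,interpolation=cv2.INTER_CUBIC))
E
```

```text
time: 6.75
ee_pos: [0.5559, -0.0116, 0.0111]
tcp_rot: [-179.9, -0.1, -80.8]
wrist_force: [3.8, 1.0, 0.6]
opening: 0.0638
time: 7.25
ee_pos: [0.5558, -0.0116, 0.0193]
tcp_rot: [-179.9, -0.1, -80.8]
wrist_force: [-0.0, -0.1, -4.9]
opening: 0.0639
```

View pics/s7.png

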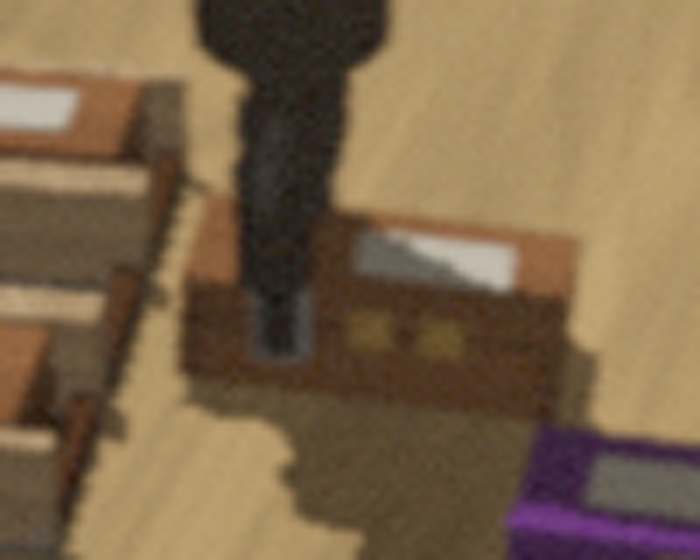

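Closure 0.252 works: the leading end rises while the tail stays at about (575,240) in the crop. I lift further.

```bash
python3 -m handwheel '[[0.252,0,0,0.002,0],[0.252,0,0,0.005,0],[0.252,0,0,0.008,0],[0.252,0,0,0.011,0],[0.252,0,0,0.011,0]]'; python3 - <<'E'
from h import *
c=cam("side"); cv2.imwrite("pics/s8.png",cv2.resize(c["color"][170:250,250:350],None,fx=7,fy=7,interpolation=cv2.INTER_CUBIC))
for p in (0,6,8,10):
    zt=.03-.0  # grip pt initial
    # pivot on tail bottom edge: compute height of grip for tail at z=0
    a=np.radians(p); zg=.111*np.sin(a)+.03*np.cos(a)
    q=case_px(c,(.5558,-.0116),9.2,p,zg); print(p,((q-[250,170]+.5)*7-.5).round().tolist())
E
```

```text
time: 7.8
ee_pos: [0.5562, -0.0116, 0.0309]
tcp_rot: [-179.8, -0.1, -80.8]
wrist_force: [-0.2, 0.1, -4.1]
opening: 0.0642
0 [[187.0, 400.0], [570.0, 429.0], [184.0, 297.0], [573.0, 326.0], [587.0, 236.0], [212.0, 210.0]]
6 [[179.0, 366.0], [560.0, 428.0], [188.0, 264.0], [577.0, 327.0], [590.0, 237.0], [217.0, 177.0]]
8 [[176.0, 355.0], [556.0, 428.0], [190.0, 253.0], [577.0, 327.0], [591.0, 238.0], [218.0, 167.0]]
10 [[174.0, 344.0], [552.0, 427.0], [192.0, 242.0], [577.0, 328.0], [591.0, 238.0], [220.0, 156.0]]
```

View pics/s8.png

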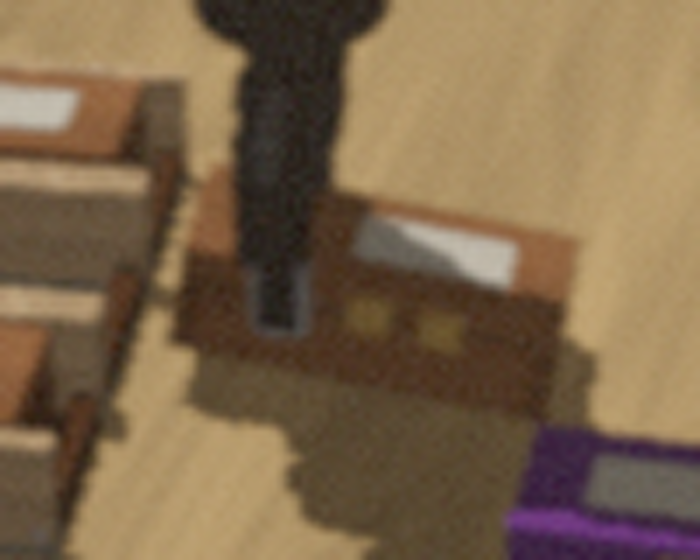

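It is tilted about 8–9°, with the nose about 23 mm up and the tail on the bench. Now forward along the bay axis.

```bash
python3 -m handwheel '[[0.252,0.006,0.001,0.001,0],[0.252,0.015,0.003,0.001,0],[0.252,0.025,0.005,0.001,0],[0.252,0.035,0.007,0.001,0],[0.252,0.044,0.008,0.001,0]]'; python3 -m handwheel '[[0.252,0,0,0,0]]'; python3 - <<'E'
from h import *
c=cam("side"); cv2.imwrite("pics/s9.png",cv2.resize(c["color"][160:250,230:340],None,fx=7,fy=6.6,interpolation=cv2.INTER_CUBIC))
E
```

```text
time: 8.35
ee_pos: [0.6013, -0.0033, 0.0314]
tcp_rot: [-179.8, -0.1, -80.8]
wrist_force: [-1.1, 0.2, -5.1]
opening: 0.0637
time: 8.45
ee_pos: [0.6028, -0.0031, 0.0313]
tcp_rot: [-179.8, -0.1, -80.8]
wrist_force: [1.6, -0.8, -3.5]
opening: 0.0636
```

View pics/s9.png

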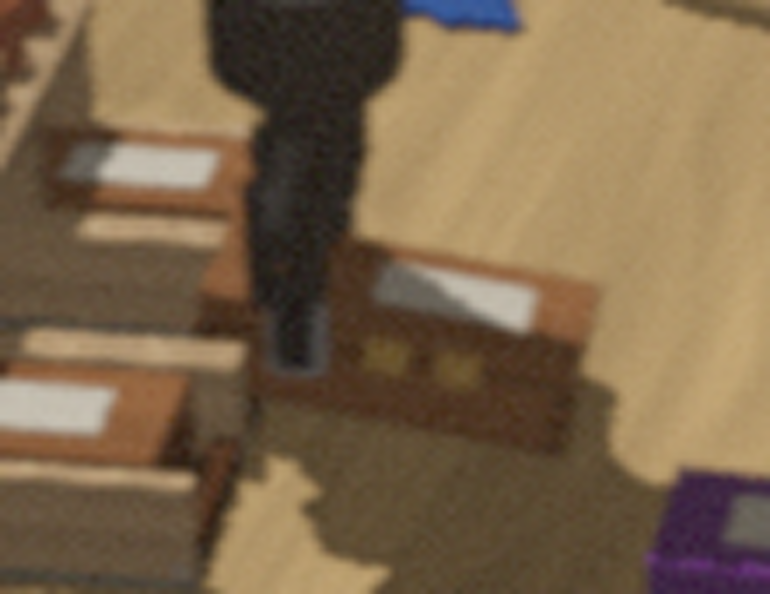

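The nose is between the bay's walls at bay x of about 24 mm. Next I lower it onto the lip gently.

```bash
python3 -m handwheel '[[0.252,0,0,-0.001,0],[0.252,0,0,-0.002,0],[0.252,0,0,-0.002,0]]'; python3 -m handwheel '[[0.252,0,0,-0.001,0],[0.252,0,0,-0.002,0],[0.252,0,0,-0.002,0]]';  python3 -m handwheel '[[0.252,0,0,-0.001,0],[0.252,0,0,-0.0015,0],[0.252,0,0,-0.0015,0]]'
```

```text
time: 8.8
ee_pos: [0.6028, -0.0031, 0.0297]
tcp_rot: [-179.7, -0.1, -80.8]
wrist_force: [3.5, 0.2, -3.2]
opening: 0.0641
time: 9.1
ee_pos: [0.603, -0.0031, 0.0282]
tcp_rot: [-179.7, -0.1, -80.8]
wrist_force: [2.5, -0.2, 0.1]
opening: 0.0636
time: 9.4
ee_pos: [0.6032, -0.0031, 0.028]
tcp_rot: [-179.6, -0.1, -80.8]
wrist_force: [-1.3, 0.5, 7.8]
opening: 0.064
```

Lip contact is felt (wrist z went from -3 to +8 N). I open in place.

```bash
python3 -m handwheel '[[0.245,0,0,0.0005,0],[0.22,0,0,0.0005,0],[0.15,0,0,0.0005,0],[0,0,0,0.0005,0],[0,0,0,0.0005,0]]'; python3 - <<'E'
from h import *
c=cam("side"); cv2.imwrite("pics/s10.png",cv2.resize(c["color"][160:250,230:340],None,fx=7,fy=6.6,interpolation=cv2.INTER_CUBIC))
E
```

```text
time: 9.9
ee_pos: [0.603, -0.0032, 0.0283]
tcp_rot: [-179.6, -0.1, -80.8]
wrist_force: [-0.2, -0.4, -0.7]
opening: 0.0851
```

View pics/s10.png

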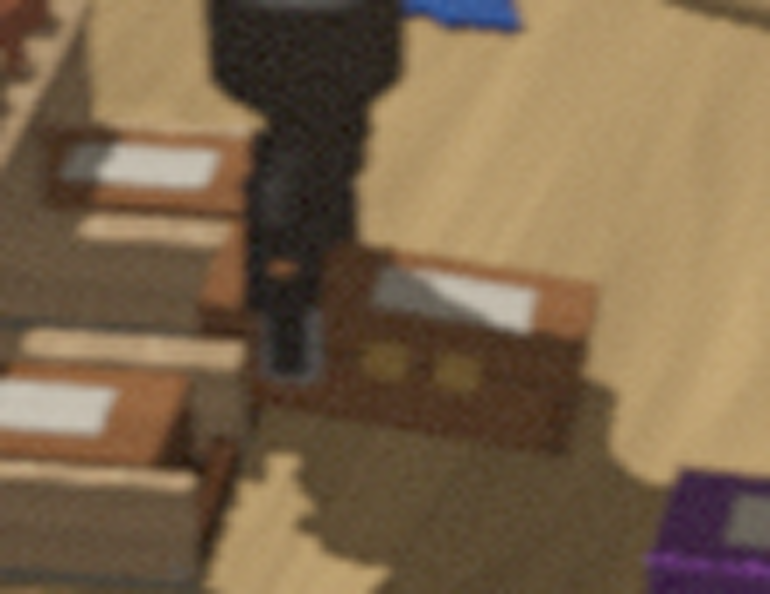

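The case rests on the lip with its tail on the bench and the fingers open. I go up, back and shut the hand, then come down behind the tail.

```bash
python3 -m handwheel '[[0,0,0,0.015,0],[0,0,0,0.04,0],[0,0,0,0.07,0],[0,0,0,0.09,0],[0,-0.02,-0.003,0.09,0]]'; python3 -m handwheel '[[0.3,-0.03,-0.005,0,0],[0.6,-0.06,-0.01,0,0],[1,-0.09,-0.014,0,0],[1,-0.115,-0.018,0,0],[1,-0.12,-0.019,0,0]]' ; python3 - <<'E'
from h import *
for n,(a,b,s) in {"top":((100,260),(250,420),4),"side":((140,260),(220,380),4.5)}.items():
    c=cam(n); cv2.imwrite(f"pics/{n}11.png",cv2.resize(c["color"][a[0]:a[1],b[0]:b[1]],None,fx=s,fy=s,interpolation=cv2.INTER_CUBIC))
E
```

```text
time: 10.45
ee_pos: [0.5856, -0.006, 0.1227]
tcp_rot: [-179.3, -0.2, -80.8]
wrist_force: [-0.9, -0.2, -0.2]
opening: 0.0854
time: 10.95
ee_pos: [0.464, -0.0252, 0.1243]
tcp_rot: [-179.2, -0.2, -80.8]
wrist_force: [0.7, -0.1, 0.4]
opening: 0.0121
```

View pics/top11.png

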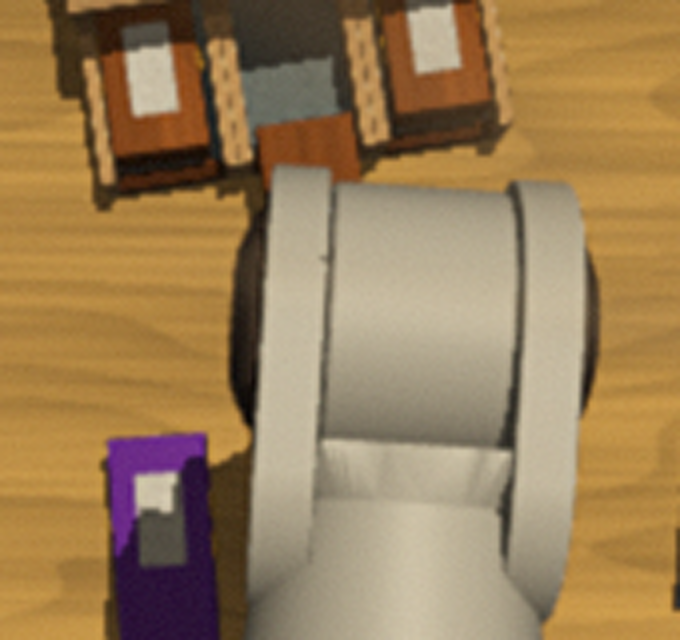

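View pics/side11.png

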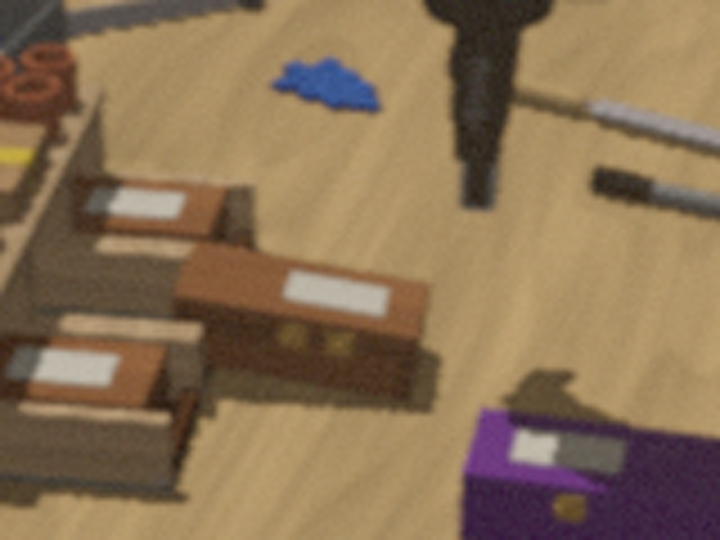

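```bash
python3 - <<'E'
from h import *; import pickle
S=pickle.load(open("cams.pkl","rb"))["side"]
M=R.from_euler('xyz',S["orientation"],degrees=True).as_matrix()
def ray(px,z):
    d=M@np.linalg.solve(S["K"],[*px,1]); o=np.array(S["origin"]); return o+d*(z-o[2])/d[2]
b=(.621,0,.159)
for X,z in(((412,398),0),((428,338),.046),((430,288),.046)):
    w=ray(crop2px(X,4.5,220,140),z); d=w[:2]-b[:2]; c,s=np.cos(b[2]),np.sin(b[2])
    print(w.round(4),"bay",(d[0]*c+d[1]*s).round(4),(-d[0]*s+d[1]*c).round(4))
E
```

```text
[0.4961 0.0051 0.    ] bay -0.1225 0.0248
[0.4864 0.0057 0.046 ] bay -0.132 0.027
[ 0.5002 -0.048   0.046 ] bay -0.1269 -0.0282
```

Tail bottom edge is at bay x of about -0.1225 and the case is about 2 mm right of centre. I descend behind it and approach.

```bash
python3 -m handwheel '[[1,0,0,-0.03,0],[1,0,0,-0.06,0],[1,0,0,-0.085,0],[1,0,0,-0.1,0],[1,0,0,-0.1,0]]'; python3 -m handwheel '[[1,0.003,0.0005,0,0],[1,0.007,0.001,0,0],[1,0.011,0.002,0,0],[1,0.015,0.0025,0,0],[1,0.019,0.003,0,0]]' ;python3 -m handwheel '[[1,0.006,0.001,0,0],[1,0.012,0.002,0,0],[1,0.018,0.003,0,0],[1,0.024,0.004,0,0],[1,0.03,0.005,0,0]]' 
```

```text
time: 11.55
ee_pos: [0.4652, -0.0249, 0.0222]
tcp_rot: [-179.3, -0.1, -80.8]
wrist_force: [0.7, -0.3, 0.1]
opening: 0.0003
time: 12.05
ee_pos: [0.4845, -0.0219, 0.0226]
tcp_rot: [-179.3, -0.1, -80.8]
wrist_force: [-9.0, -1.3, 5.5]
opening: -0.0002
time: 12.55
ee_pos: [0.513, -0.0171, 0.0223]
tcp_rot: [-179.6, -0.1, -80.8]
wrist_force: [-11.0, -2.3, 4.7]
opening: -0.0006
```

```bash
python3 -m handwheel '[[1,0.004,0.001,0,0],[1,0.008,0.001,0,0],[1,0.01,0.002,0,0]]'; python3 - <<'E'
from h import *
for n,(a,b,s) in {"side":((140,260),(200,360),4.5)}.items():
    c=cam(n); cv2.imwrite(f"pics/{n}12.png",cv2.resize(c["color"][a[0]:a[1],b[0]:b[1]],None,fx=s,fy=s,interpolation=cv2.INTER_CUBIC))
E
```

```text
time: 12.85
ee_pos: [0.5212, -0.0155, 0.0221]
tcp_rot: [-179.8, -0.2, -80.8]
wrist_force: [-12.8, -3.0, 7.5]
opening: 0.0002
```

View pics/side12.png

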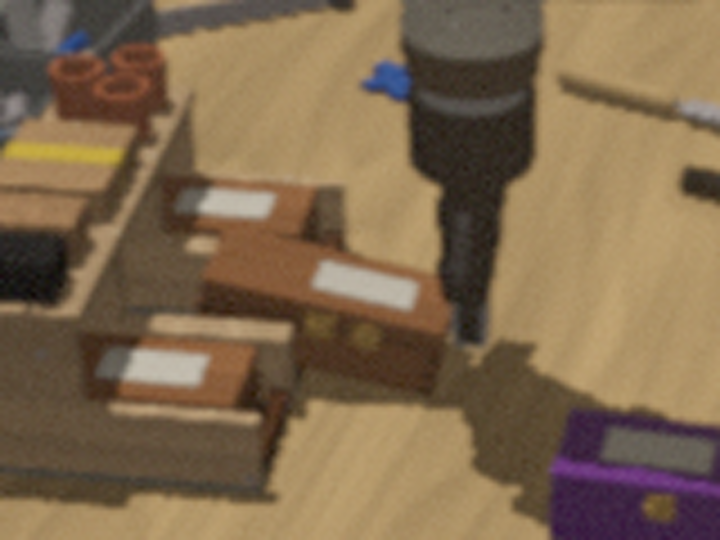

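The push works; the case slides up over the lip. I now add a slight rise as it nears balance.

```bash
python3 -m handwheel '[[1,0,0,0.002,0],[1,0.003,0.0005,0.003,0],[1,0.006,0.001,0.005,0]]'; python3 -m handwheel '[[1,0.003,0.0005,0.002,0],[1,0.006,0.001,0.005,0],[1,0.006,0.001,0.006,0]]'
```

```text
time: 13.2
ee_pos: [0.526, -0.0145, 0.0267]
tcp_rot: [180.0, -0.1, -80.8]
wrist_force: [-9.4, -1.9, 3.5]
opening: -0.0002
time: 13.5
ee_pos: [0.5315, -0.0135, 0.0328]
tcp_rot: [179.9, -0.1, -80.8]
wrist_force: [-5.7, -0.7, 1.7]
opening: -0.0001
```

```bash
python3 -m handwheel '[[1,0.003,0.0005,0.002,0],[1,0.006,0.001,0.004,0],[1,0.006,0.001,0.004,0]]'; python3 - <<'E'
from h import *
for n,(a,b,s) in {"side":((140,260),(200,360),4.5)}.items():
    c=cam(n); cv2.imwrite(f"pics/{n}13.png",cv2.resize(c["color"][a[0]:a[1],b[0]:b[1]],None,fx=s,fy=s,interpolation=cv2.INTER_CUBIC))
E
```

```text
time: 13.8
ee_pos: [0.5368, -0.0127, 0.0371]
tcp_rot: [179.8, -0.1, -80.8]
wrist_force: [-7.6, -1.2, 3.7]
opening: -0.0
```

View pics/side13.png

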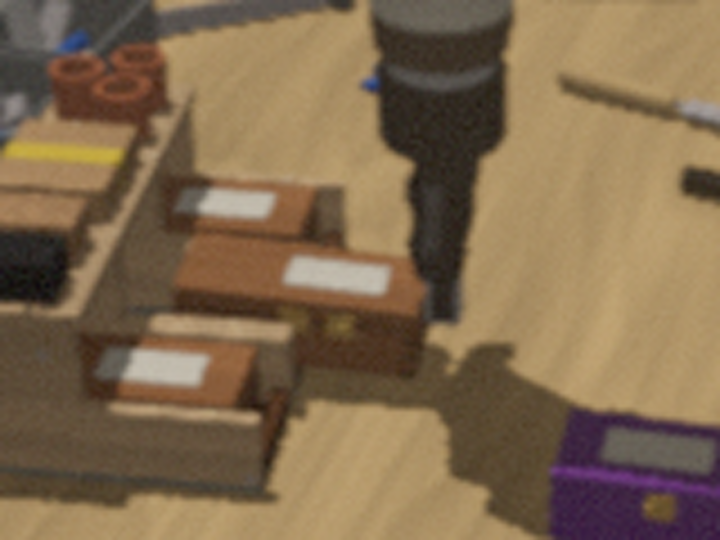

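The tail is rising with the fingers. I continue.

```bash
python3 -m handwheel '[[1,0.003,0.0005,0.002,0],[1,0.006,0.001,0.004,0],[1,0.006,0.001,0.005,0]]'; python3 -m handwheel '[[1,0.003,0.0005,0.003,0],[1,0.006,0.001,0.006,0],[1,0.006,0.001,0.006,0]]'; python3 - <<'E'
from h import *
for n,(a,b,s) in {"side":((140,260),(200,360),4.5)}.items():
    c=cam(n); cv2.imwrite(f"pics/{n}14.png",cv2.resize(c["color"][a[0]:a[1],b[0]:b[1]],None,fx=s,fy=s,interpolation=cv2.INTER_CUBIC))
E
```

```text
time: 14.15
ee_pos: [0.5427, -0.0117, 0.0423]
tcp_rot: [179.7, -0.1, -80.8]
wrist_force: [-3.4, -0.8, 1.5]
opening: 0.0001
time: 14.45
ee_pos: [0.549, -0.0107, 0.0487]
tcp_rot: [179.7, -0.1, -80.9]
wrist_force: [-4.5, -0.5, 1.7]
opening: -0.0001
```

View pics/side14.png

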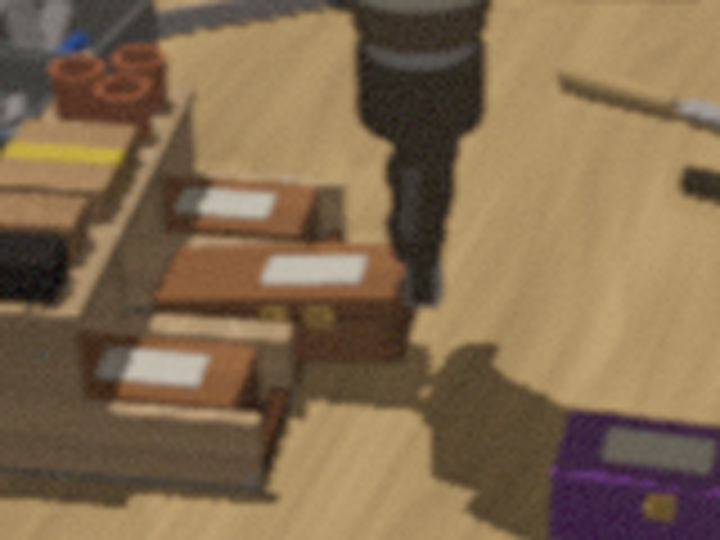

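Now about level and forces are low. I let the nose go down to the floor.

```bash
python3 -m handwheel '[[1,0.003,0.0005,0.003,0],[1,0.006,0.001,0.005,0],[1,0.007,0.001,0.005,0]]'; python3 -m handwheel '[[1,0.003,0.0005,0.002,0],[1,0.006,0.001,0.003,0],[1,0.007,0.001,0.003,0]]'; python3 - <<'E'
from h import *
for n,(a,b,s) in {"side":((140,260),(200,360),4.5)}.items():
    c=cam(n); cv2.imwrite(f"pics/{n}15.png",cv2.resize(c["color"][a[0]:a[1],b[0]:b[1]],None,fx=s,fy=s,interpolation=cv2.INTER_CUBIC))
E
```

```text
time: 14.8
ee_pos: [0.556, -0.0096, 0.0534]
tcp_rot: [179.7, -0.1, -80.8]
wrist_force: [-4.2, -0.4, 0.4]
opening: -0.0001
time: 15.1
ee_pos: [0.5633, -0.0086, 0.0563]
tcp_rot: [179.7, -0.1, -80.8]
wrist_force: [-4.6, -0.5, -1.8]
opening: 0.0004
```

View pics/side15.png

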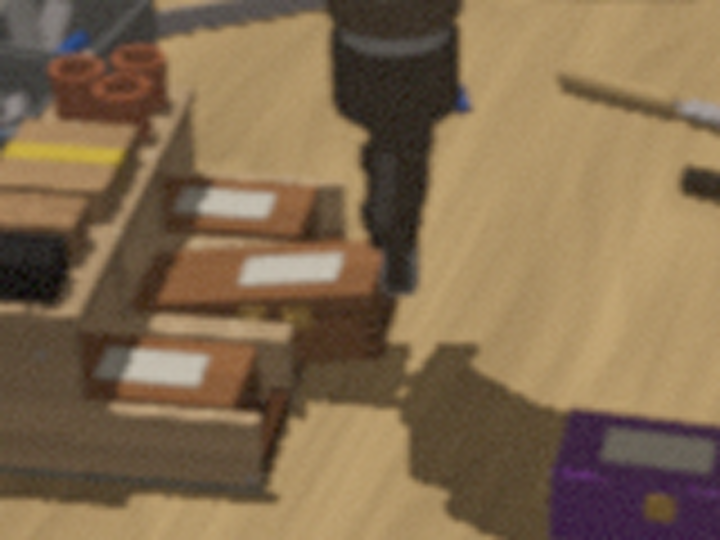

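The case is nose-down now. I ease off and lower the fingers to push near the tail's bottom edge.

```bash
python3 -m handwheel '[[1,-0.004,-0.0005,0,0],[1,-0.008,-0.001,0,0],[1,-0.008,-0.001,-0.012,0],[1,-0.008,-0.001,-0.024,0],[1,-0.008,-0.001,-0.026,0]]'; python3 -m handwheel '[[1,0.004,0.0005,0,0],[1,0.008,0.001,0,0],[1,0.012,0.002,0,0],[1,0.016,0.0025,0,0],[1,0.02,0.003,0,0]]'; python3 - <<'E'
from h import *
for n,(a,b,s) in {"side":((140,260),(200,360),4.5)}.items():
    c=cam(n); cv2.imwrite(f"pics/{n}16.png",cv2.resize(c["color"][a[0]:a[1],b[0]:b[1]],None,fx=s,fy=s,interpolation=cv2.INTER_CUBIC))
E
```

```text
time: 15.65
ee_pos: [0.5542, -0.0096, 0.0279]
tcp_rot: [179.6, -0.1, -80.8]
wrist_force: [0.1, -0.1, 0.2]
opening: -0.0004
time: 16.15
ee_pos: [0.5744, -0.0065, 0.0278]
tcp_rot: [179.5, -0.1, -80.8]
wrist_force: [-3.4, 0.3, -2.4]
opening: 0.0002
```

View pics/side16.png

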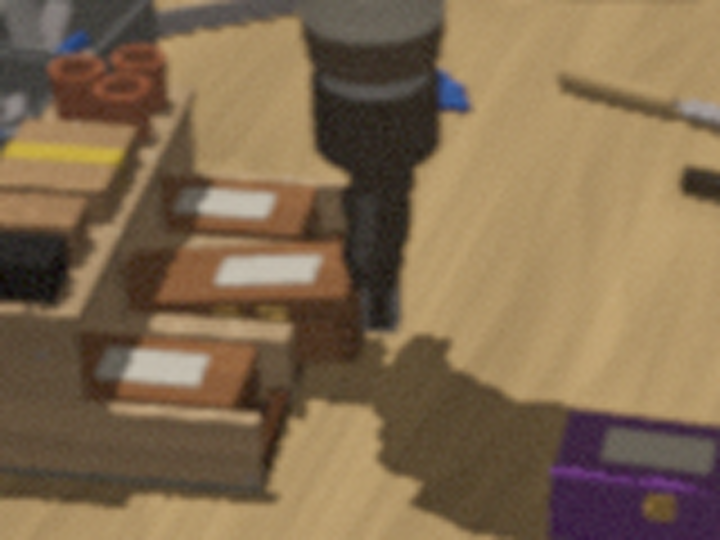

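```bash
python3 -m handwheel '[[1,0.004,0.0005,0,0],[1,0.008,0.001,0,0],[1,0.012,0.002,-0.001,0],[1,0.016,0.0025,-0.001,0],[1,0.02,0.003,-0.002,0]]'; python3 -m handwheel '[[1,0.004,0.0005,0,0],[1,0.008,0.001,0,0],[1,0.011,0.002,-0.001,0],[1,0.014,0.0025,-0.001,0],[1,0.016,0.003,-0.001,0]]'; python3 - <<'E'
from h import *
for n,(a,b,s) in {"side":((140,260),(200,360),4.5)}.items():
    c=cam(n); cv2.imwrite(f"pics/{n}17.png",cv2.resize(c["color"][a[0]:a[1],b[0]:b[1]],None,fx=s,fy=s,interpolation=cv2.INTER_CUBIC))
E
```

```text
time: 16.7
ee_pos: [0.5954, -0.0034, 0.0261]
tcp_rot: [179.6, -0.1, -80.8]
wrist_force: [-6.4, 0.3, 6.1]
opening: 0.0002
time: 17.2
ee_pos: [0.6116, -0.0003, 0.025]
tcp_rot: [179.6, -0.1, -80.8]
wrist_force: [-3.9, -0.5, -0.6]
opening: -0.0002
```

View pics/side17.png

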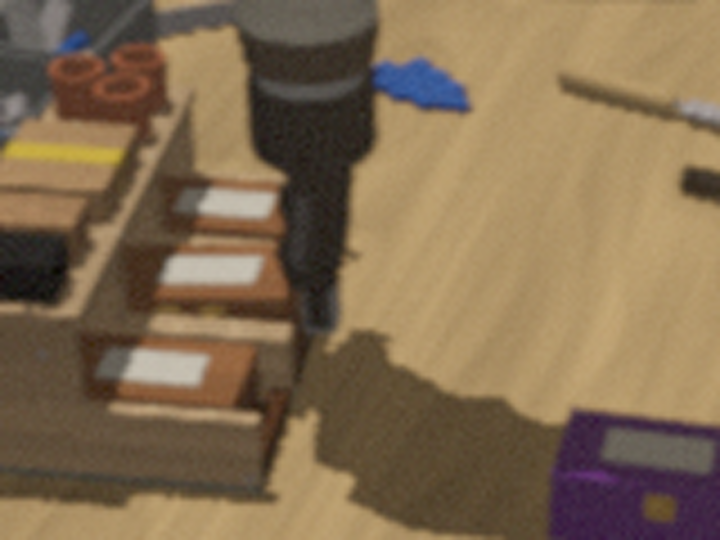

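The tail is at bay x of about 2 mm. I take smaller steps to clear the lip.

```bash
python3 -m handwheel '[[1,0.002,0.0003,0,0],[1,0.004,0.0006,0,0],[1,0.006,0.001,0,0],[1,0.008,0.0013,0,0],[1,0.01,0.0016,0,0]]'; python3 -m handwheel '[[1,0.001,0.0002,0,0],[1,0.002,0.0003,0,0],[1,0.002,0.0003,0,0]]'; python3 -m handwheel '[[1,-0.003,-0.0005,0,0],[1,-0.003,-0.0005,0,0]]'; python3 - <<'E'
from h import *
for n,(a,b,s) in {"side":((150,240),(180,300),6)}.items():
    c=cam(n); cv2.imwrite(f"pics/{n}18.png",cv2.resize(c["color"][a[0]:a[1],b[0]:b[1]],None,fx=s,fy=s,interpolation=cv2.INTER_CUBIC))
E
```

```text
time: 17.75
ee_pos: [0.622, 0.0014, 0.0249]
tcp_rot: [179.6, -0.1, -80.8]
wrist_force: [-3.0, -1.0, -2.0]
opening: -0.0
time: 18.05
ee_pos: [0.6242, 0.0017, 0.025]
tcp_rot: [179.6, -0.1, -80.8]
wrist_force: [-2.8, -0.7, -2.5]
opening: 0.0
time: 18.25
ee_pos: [0.6217, 0.0012, 0.0256]
tcp_rot: [179.7, -0.1, -80.8]
wrist_force: [0.7, -0.3, 1.0]
opening: -0.0002
```

View pics/side18.png

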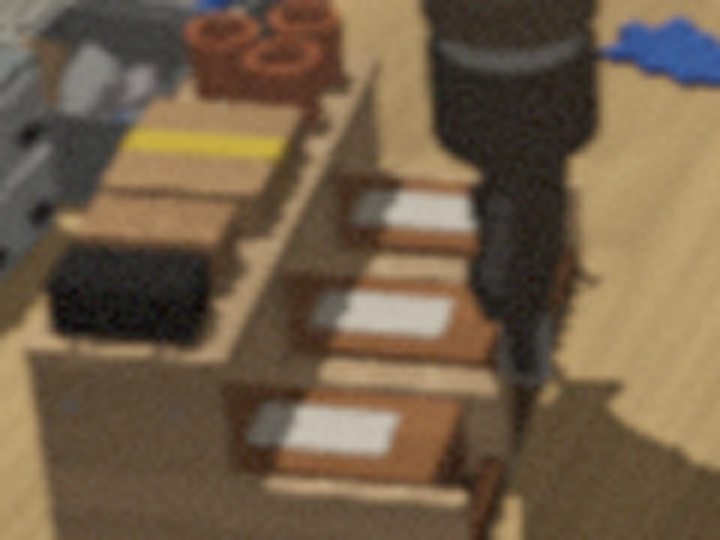

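```bash
python3 -m handwheel '[[1,0.002,0.0003,0,0],[1,0.004,0.0006,0,0],[1,0.005,0.0008,0,0]]'; python3 -m handwheel '[[1,0.001,0.0002,0,0],[1,0.001,0.0002,0,0]]';python3 -m handwheel '[[1,0.001,0.0002,0,0],[1,0.001,0.0002,0,0]]'
```

```text
time: 18.6
ee_pos: [0.6259, 0.0018, 0.0259]
tcp_rot: [179.6, -0.1, -80.8]
wrist_force: [-8.4, -0.5, 5.5]
opening: -0.0
time: 18.8
ee_pos: [0.6262, 0.0018, 0.026]
tcp_rot: [179.5, -0.1, -80.9]
wrist_force: [-6.4, -1.3, 1.9]
opening: 0.0
time: 19.0
ee_pos: [0.6264, 0.0019, 0.026]
tcp_rot: [179.4, -0.1, -80.9]
wrist_force: [-5.9, -1.3, 2.8]
opening: 0.0002
```

```bash
python3 -m handwheel '[[1,-0.01,-0.0016,0,0],[1,-0.03,-0.005,0.02,0],[1,-0.06,-0.01,0.05,0],[1,-0.1,-0.016,0.07,0],[1,-0.14,-0.023,0.08,0]]';  python3 - <<'E'
from h import *
for n,(a,b,s) in {"side":((160,240),(180,290),7),"top":((50,155),(255,385),5.7)}.items():
    c=cam(n); cv2.imwrite(f"pics/{n}19.png",cv2.resize(c["color"][a[0]:a[1],b[0]:b[1]],None,fx=s,fy=s,interpolation=cv2.INTER_CUBIC))
E
```

```text
time: 19.5
ee_pos: [0.4857, -0.0212, 0.1079]
tcp_rot: [179.6, -0.2, -80.8]
wrist_force: [-0.0, -1.3, 0.5]
opening: -0.0002
```

View pics/side19.png

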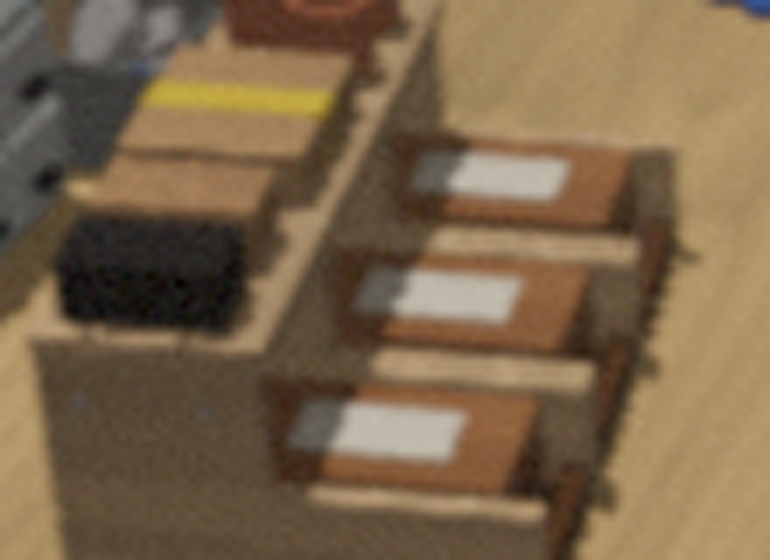

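View pics/top19.png

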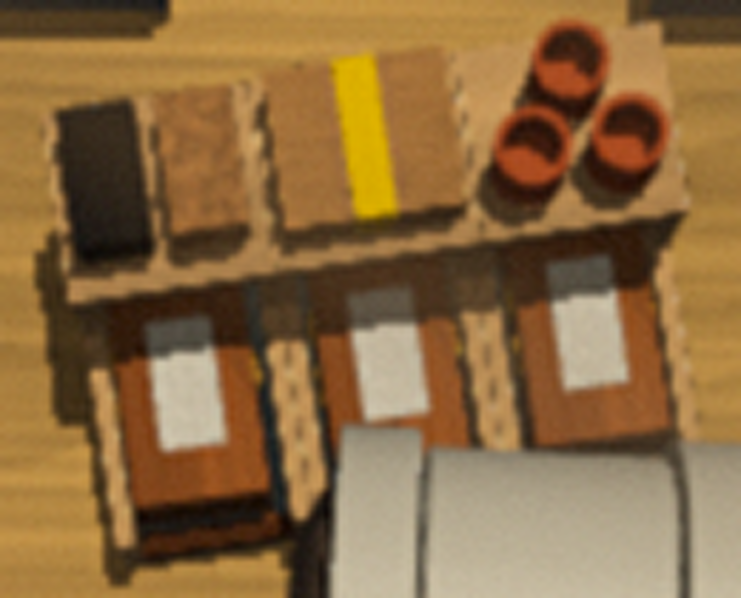

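All three cases now look alike in depth and height, so ours is down behind the lip. I press once more to be sure of the contact with the rail.

```bash
python3 -m handwheel '[[1,0.03,0.005,-0.02,0],[1,0.06,0.01,-0.04,0],[1,0.09,0.015,-0.06,0],[1,0.115,0.019,-0.073,0],[1,0.125,0.02,-0.078,0]]'; python3 -m handwheel '[[1,0.005,0.0008,0,0],[1,0.01,0.0016,0,0],[1,0.013,0.002,0,0]]'; for i in 1; do python3 -m handwheel '[[1,0.001,0.0002,0,0],[1,0.002,0.0003,0,0]]';python3 -m handwheel '[[1,0.001,0.0002,0,0],[1,0.002,0.0003,0,0]]'; done
```

```text
time: 20.1
ee_pos: [0.6096, -0.0012, 0.0281]
tcp_rot: [179.5, -0.1, -80.9]
wrist_force: [-1.8, 0.7, 0.2]
opening: -0.0002
time: 20.4
ee_pos: [0.6228, 0.0008, 0.0291]
tcp_rot: [179.5, -0.2, -80.9]
wrist_force: [-0.3, 0.9, 0.5]
opening: 0.0
time: 20.6
ee_pos: [0.6249, 0.0009, 0.03]
tcp_rot: [179.6, -0.2, -80.9]
wrist_force: [-0.3, 0.2, -0.2]
opening: 0.0002
time: 20.8
ee_pos: [0.6266, 0.0011, 0.0305]
tcp_rot: [179.6, -0.2, -80.9]
wrist_force: [-7.0, -1.0, 6.1]
opening: 0.0001
```

```bash
python3 -m handwheel '[[1,0.002,0.0003,0,0],[1,0.002,0.0003,0,0]]';python3 -m handwheel '[[1,0.002,0.0003,0,0],[1,0.003,0.0004,0,0]]';python3 -m handwheel '[[1,0.003,0.0005,0,0],[1,0.003,0.0005,0,0]]'
```

```text
time: 21.0
ee_pos: [0.6277, 0.0013, 0.0305]
tcp_rot: [179.5, -0.2, -80.9]
wrist_force: [-4.8, -1.4, 2.8]
opening: 0.0001
time: 21.2
ee_pos: [0.6294, 0.0014, 0.0305]
tcp_rot: [179.3, -0.2, -80.9]
wrist_force: [-8.4, -2.5, 4.8]
opening: 0.0
time: 21.4
ee_pos: [0.631, 0.0017, 0.0306]
tcp_rot: [179.1, -0.2, -80.9]
wrist_force: [-8.0, -0.9, 5.8]
opening: -0.0002
```

It was still sliding, so it was not yet at the rail. I continue carefully.

```bash
python3 -m handwheel '[[1,0.002,0.0003,0,0],[1,0.002,0.0003,0,0]]';python3 -m handwheel '[[1,0.002,0.0003,0,0],[1,0.002,0.0003,0,0]]'
```

```text
time: 21.6
ee_pos: [0.6309, 0.0017, 0.0306]
tcp_rot: [178.9, -0.2, -80.9]
wrist_force: [-12.0, -2.0, 7.3]
opening: -0.0
time: 21.8
ee_pos: [0.6308, 0.0017, 0.0307]
tcp_rot: [178.7, -0.2, -80.9]
wrist_force: [-12.2, -1.6, 7.1]
opening: -0.0003
```

```bash
python3 -m handwheel '[[1,0.003,0.0005,0,0],[1,0.003,0.0005,0,0]]';python3 -m handwheel '[[1,0.003,0.0005,0,0],[1,0.003,0.0005,0,0]]'
```

```text
time: 22.0
ee_pos: [0.6308, 0.0017, 0.0307]
tcp_rot: [178.3, -0.2, -81.0]
wrist_force: [-17.1, -2.8, 10.0]
opening: 0.0002
time: 22.2
ee_pos: [0.6307, 0.0017, 0.0308]
tcp_rot: [177.9, -0.1, -81.0]
wrist_force: [-17.6, -2.2, 10.2]
opening: -0.0001
```

It is firmly stopped at the rail (position fixed while the force rose from 8 to 17 N). I withdraw and check.

```bash
python3 -m handwheel '[[1,-0.003,-0.0005,0,0],[1,-0.012,-0.002,0,0],[1,-0.03,-0.005,0.01,0],[1,-0.06,-0.01,0.04,0],[1,-0.1,-0.016,0.07,0]]';python3 -m handwheel '[[1,-0.04,-0.01,0.03,0],[1,-0.08,-0.03,0.06,0],[1,-0.11,-0.06,0.08,0],[1,-0.14,-0.09,0.08,0],[1,-0.17,-0.12,0.08,0]]'; python3 -m handwheel '[[1,-0.02,-0.04,0.0,0],[1,-0.03,-0.08,0,0],[1,-0.03,-0.08,0,0]]'; python3 - <<'E'
from h import *
for n,(a,b,s) in {"side":((160,240),(180,290),7),"top":((50,155),(255,385),5.7)}.items():
    c=cam(n); cv2.imwrite(f"pics/{n}20f.png",c["color"]); cv2.imwrite(f"pics/{n}20.png",cv2.resize(c["color"][a[0]:a[1],b[0]:b[1]],None,fx=s,fy=s,interpolation=cv2.INTER_CUBIC))
E
```

```text
time: 22.7
ee_pos: [0.5298, -0.0144, 0.1004]
tcp_rot: [177.9, -0.1, -81.0]
wrist_force: [-0.6, 0.3, 1.0]
opening: -0.0001
time: 23.2
ee_pos: [0.3586, -0.1351, 0.1813]
tcp_rot: [178.0, -0.2, -80.9]
wrist_force: [0.4, -0.1, -0.4]
opening: 0.0001
time: 23.5
ee_pos: [0.3269, -0.2184, 0.1814]
tcp_rot: [178.1, -0.3, -81.2]
wrist_force: [0.4, 1.0, 0.7]
opening: 0.0002
```

View pics/side20.png

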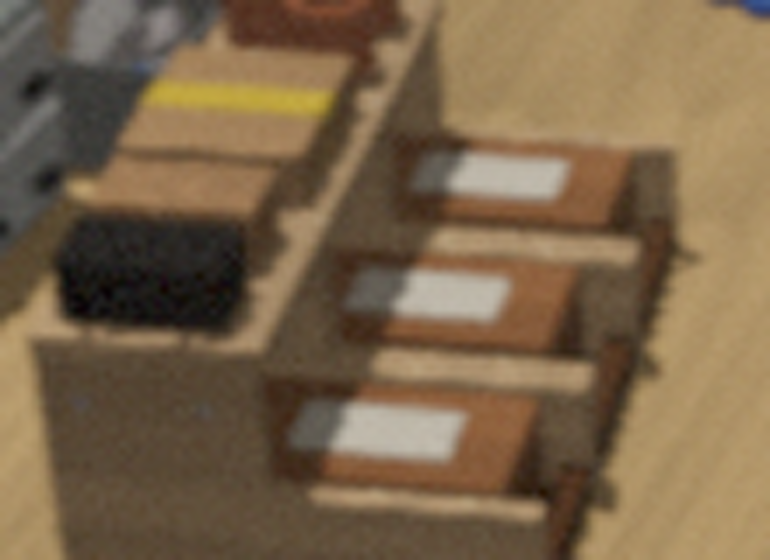

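View pics/top20.png

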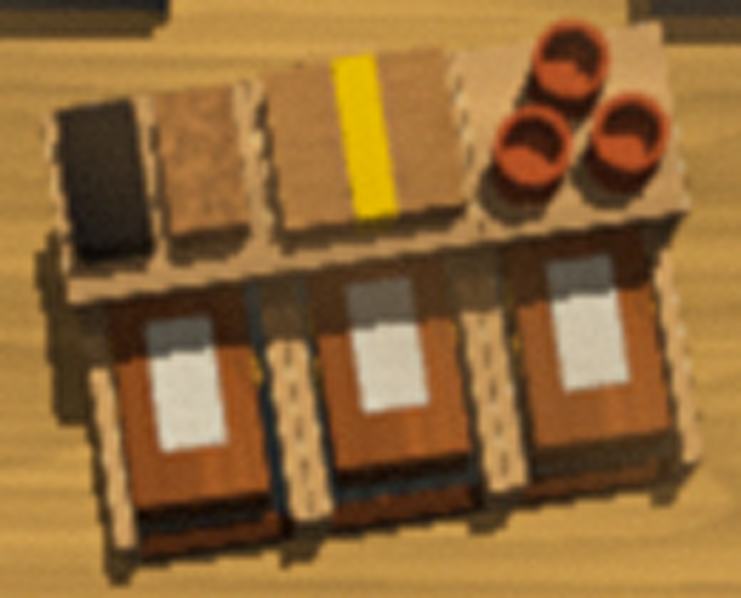

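View pics/top20f.png

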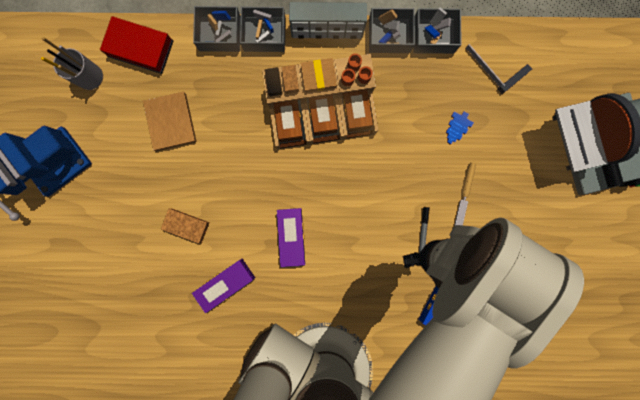

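```bash
python3 - <<'E'
from h import *; import pickle
from workcell import job_done
C=pickle.load(open("cams.pkl","rb"))
b=(.6211,0,.159); cc,s=np.cos(b[2]),np.sin(b[2])
def bay(S,px,z):
    M=R.from_euler('xyz',S["orientation"],degrees=True).as_matrix()
    d=M@np.linalg.solve(S["K"],[*px,1]); o=S["origin"]; w=(o+d*(z-o[2])/d[2])[:2]-b[:2]
    return round(w[0]*cc+w[1]*s,4),round(-w[0]*s+w[1]*cc,4)
for X in((335,475),(468,455)): print("tail top",bay(C["top"],crop2px(X,5.7,255,50),.052))
for X in((560,348),(578,268)): print("side",bay(C["side"],crop2px(X,7,180,160),.052))
job_done()
E
```

```text
tail top (np.float64(0.0176), np.float64(0.0323))
tail top (np.float64(0.0176), np.float64(-0.0301))
side (np.float64(0.0172), np.float64(0.0294))
side (np.float64(0.0221), np.float64(-0.0289))
the job is handed in; nothing more can be done
```

The case is in the empty middle bay, flat behind the lip and pressed against the back rail, and I have handed the job in (no verdict is reported). I gripped it near its leading end, slid it in line with the bay and tipped the nose onto the lip with the tail still on the bench. Then I let go, pushed it in from behind with the fingers rising with the tail, and pressed it home.

- **Tipping:** a full 20 N grip would not let the case turn. On the first lift the whole case rose about 18 mm level, so I set it down and used a much lighter grip.
- **Lip:** the nose was lowered until the wrist force reached about 8 N, well under the 30 N limit. While pushing, the wrist never read more than about 13 N.
- **Back rail:** my first press stopped about 4–5 mm short, at 6–8 N. The second press stopped firmly and the force rose to about 17.6 N with no further movement.
- **Final position:** the tail's top edge measures about 17–22 mm into the bay, against 20 mm expected; the two views differ by a few mm, within what the calibration and my pixel reading allow. In the top view a strip of bay floor shows between the case and the lip.
- **Other things:** the other two cases look unmoved, and the block, carton and tree too. The arm hid part of the marker and file in the last top view; what shows looks in place. The hand is clear of everything.

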